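# Fit the coding plug in the test station

### The job

Take the black dust cap off the test station's socket and put it in the low yellow bin. Then take the blue coding plug out of the grey rack and fit it in the socket: let its tip rest lightly on the hidden spindle, turn it under light pressure until its blade drops into the slot, ease it fully home with the flange flush on the station, and let go. Never force it, and leave everything else on the bench alone.

Things in the scene. Friction and masses are not known exactly. Their poses are not given: they have to be found in the camera images.
- station: Fixed grey test station with aluminium top, 140 (x) x 110 (y) x 60 mm high; origin at the centre of its underside, z up. In the middle of its top is the socket, inside it the hidden brass spindle. The spindle's angle to the station is unknown and differs each time. It is stiff, yielding only to about 0.2 N m, so a lightly pressed plug slides on it.
- socket (a point): Centre of the socket's mouth, in the plane of the station's top (60 mm above the bench). The socket is a round guide bore, 26 mm diameter, 24 mm deep, upright; at its bottom lies the level spindle, cut by a cross-shaped slot: two straight grooves 8 mm wide at right angles, 18 mm deep, so its shape repeats every 90 degrees.
- plug: Loose blue coding plug, 60 to 130 g, standing in a hole of the rack. Origin on its axis at the flange's underside, z up. Above: flange disc 40 mm diameter, 6 mm thick, then an upright paddle grip 30 (along x) x 14 mm (along y) from 6 to 46 mm. Below: steel shank of 24 mm diameter, 22 mm long, its foot coned to 19 mm over the last 6 mm, then the blade.
- blade (a point): Tip of the plug's steel blade, 34 mm below the plug's origin. The blade is a flat bar 20 mm (along the plug's x) x 5 mm (along y), 12 mm long below the shank. Standing on the uncut spindle it holds the flange 10 mm above the station's top; turned to within about 0.1 rad of a groove it drops in, and the flange can come down flush.
- rack: Fixed grey rack 170 (x) x 75 (y) x 45 mm high, origin at the centre of its underside; two through holes 29 mm wide at x = -45 and +45 mm hold the two plugs, their flanges on the rack's top. Which plug is in which hole varies.
- cap: Loose black plastic dust cap, about 30 g, on the socket. Origin at the centre of its disc's underside, z up: disc 42 mm diameter, 6 mm thick, above it a round knob of 22 mm diameter from 6 to 32 mm, below it a stem of 20 mm diameter, 10 mm long, standing in the bore.
- bin: Fixed low yellow open bin 140 (x) x 120 (y) x 45 mm high, walls and floor 4 mm; origin at the centre of its underside.
- orange_plug: Loose orange plug of the same shape as the blue one, in the rack's other hole; leave it.
- screwdriver: Loose red-handled screwdriver, 170 mm, lying on the robot's side of the station; leave it.
- tape: Loose black tape ring, 90 mm wide, 20 mm high; leave it.
- cleaner: Loose white bottle, 56 mm wide, 150 mm high; leave it.
- carton: Loose blue carton 50 x 90 x 70 mm high; leave it.
- connector: Loose black connector housing 45 x 30 x 24 mm high; leave it.
There are look-alikes about, which are no part of the job. What is shaped like the cap but purple is not meant. Several things have the shape of the plug; the one meant has the colours described above.

How it is judged:
By the outcome, as a careful person would: the job done as asked, in the order asked, and still so for the second after the job is handed in, with the robot touching nothing.
It also fails if it takes over 72 s, if anything falls off the work surface, if the arm or the gripper's body presses on something with over 40 N, if the wrist force passes 120 N, or if a joint passes its speed limit or range.

### The arm

A 7-joint arm with a two-finger parallel gripper is mounted at the origin on the work surface. World frame = base frame: x ahead of the robot, y to its left, z up, the work surface at z = 0. Lengths are in m, angles in degrees, forces in N, time in s.
With the tool pointing down it reaches from about 0.425 to 0.875 m from the base axis. Payload 8.4 kg.
Tool frame: the origin (TCP) lies on the mounting face of the last link; the fingertips stand 182 mm ahead of it and the grasp point (between the pads) lies 164 mm ahead of it; z points along the fingers, y is the line along which they close (so a half turn about z gives the same grasp; the last joint's range is limited). The gripper opens to 87 mm and grips with 3 to 60 N. Pads are 19 mm wide; open, the fingers measure 117 mm over their backs; the gripper's body (75 mm by 190 mm) begins 51 mm behind the grasp point.
Start: joints at [66.28, 19.091, 2.286, 83.961, -0.768, 76.965, -3.352], TCP at [0.201, -0.618, 0.405] pointing down, gripper open.
Joint ranges: [-147.57, 147.57], [-21.85, 119.76], [-74.77, 79.35], [14.55, 137.4], [-85.83, 265.84], [4.83, 119.75], [-152.11, 152.11]. Speed limits (degrees/s): [127.2, 127.2, 159.86, 159.86, 180, 180, 180].

### API

Orientations are given as [roll, pitch, yaw] about the fixed x, y, z axes, in that order (R = Rz(yaw) Ry(pitch) Rx(roll)).
In Python, from workcell import * gives the robot as it stands.
- The arm moves only by the tool move_arm, never from a script. Its argument "increments" is a list of rows, each an object of numbers: "hand": the finger opening in m, from 0 to 0.087; "dx", "dy", "dz": the shift along the world's x, y, z in m; "turn": the turn about the world's z in rad. A call has 1 to 12 rows; each row is the pose to reach, as a shift and turn from the pose commanded when the call began; what a row does not reach only later rows make up. A row lasts 1/12 s, in which the tool goes at most 41.7 mm and 7.16 degrees, less where a joint would pass 70% of its speed; a pose out of reach is approached as far as the arm can. A call with a gripper value outside its range is refused whole. The fingers move at their own pace and stop on an object; "squeeze" is the grip in N (left out, the last holds). Time passes only in rows, so rows that repeat a pose let the fingers close. It gives the time, the measured TCP pose, the force, the opening and the grip force at its end, in the units of the state.
- read_state(): the state, without advancing time (a new reading comes with each control period).
- read_camera(name): name is "scene" or "side" or "wrist"; returns a dict with "image" (420x560x3 uint8, red, green, blue), "range_z" (420x560 float32, m along the optical axis (not along the pixel's ray), 0 where there is no reading), "fx", "fy", "cx", "cy" (pixels), "T" (4x4, takes a point from camera to world coordinates). Camera axes: x right, y down, z forward; pixel columns grow to the right and rows downward; lengths in m; the calibration is good to about 2 mm. A picture is of the moment at which its call begins.
- job_done(): hands the job in; it is judged then, once.
The state is a dict: "clock": time; "q": joint angles; "dq": joint speeds; "tau": joint torques, N m; "tcp_pos": TCP position; "eef_rot": TCP orientation; "force": force on the tool from outside, world axes, zero at the start; "moment": the same for the moment, N m; "grip_width": finger opening in m; "finger_force": force on a finger pad.
Only numpy, scipy, OpenCV 4.12 (cv2) and the standard library are available. Lean on these libraries where they do the work, as an engineer would, in place of code of your own. Each camera call takes 0.05 s, during which the arm holds its last target. There are 200 camera calls.

## Working session

There is one attempt and no reset: what is moved stays moved. The work goes in short steps, Python scripts to look and compute and a tool call to move; the robot and the scene stay as the last step left them, time stands still between calls to the robot, and variables do not carry over. Pictures are saved under pics/ and viewed, at most 10 in all, crops included, and the job is handed in when it is done.

Besides the shell and the picture viewer there is one more tool, called by a JSON object that holds its "method" and its "body", one argument or row to a line. move_arm: Moves the arm, as the interface text tells. Its arguments: {"type":"object","properties":{"increments":{"type":"array","items":{"type":"object","properties":{"hand":{"type":"number"},"dx":{"type":"number"},"dy":{"type":"number"},"dz":{"type":"number"},"turn":{"type":"number"}}}},"squeeze":{"type":"number"}},"required":["increments"]}

```bash
ls; mkdir -p pics; cat > h.py <<'E'
from workcell import *
import numpy as np, cv2
def cam(n):
    c=read_camera(n); return c
def save(c,name,crop=None,scale=1):
    im=c["image"][:,:,::-1]
    if crop: r0,r1,c0,c1=crop; im=im[r0:r1,c0:c1]
    if scale!=1: im=cv2.resize(im,None,fx=scale,fy=scale,interpolation=cv2.INTER_CUBIC)
    cv2.imwrite("pics/"+name,im)
def ray(c,u,v):
    d=np.array([(u-c["cx"])/c["fx"],(v-c["cy"])/c["fy"],1.]); T=c["T"]
    return T[:3,3],T[:3,:3]@d
def onplane(c,u,v,z):
    o,d=ray(c,u,v); return o+d*(z-o[2])/d[2]
def cloud(c):
    z=c["range_z"]; v,u=np.mgrid[:z.shape[0],:z.shape[1]]
    P=np.stack([(u-c["cx"])/c["fx"]*z,(v-c["cy"])/c["fy"]*z,z],-1)
    return P@c["T"][:3,:3].T+c["T"][:3,3]
def proj(c,p):
    q=c["T"][:3,:3].T@(np.asarray(p)-c["T"][:3,3]); return c["fx"]*q[0]/q[2]+c["cx"],c["fy"]*q[1]/q[2]+c["cy"]
E
python3 - <<'E'
from h import *
print(read_state())
a=cam("scene");b=cam("side")
np.save("scene.npy",a,allow_pickle=True);np.save("side.npy",b,allow_pickle=True)
cv2.imwrite("pics/scene.png",a["image"][:,:,::-1]);cv2.imwrite("pics/side.png",b["image"][:,:,::-1])
print(a["T"],b["T"],a["fx"])
E
```

```text
pics
{'clock': 0.0, 'q': array([66.27736449, 19.13311573,  2.28465762, 84.01066747, -0.76813696,
       76.9679041 , -3.35272806]), 'dq': array([ 0.02040124,  0.02592699,  0.06711869, -0.05522112, -0.06512256,
        0.05284392, -0.02953594]), 'tau': array([ 8.88170252e-04, -6.56363082e+01,  1.33534681e+00, -4.03805745e+01,
       -5.95513056e-02,  4.46944381e-02,  9.54914458e-05]), 'tcp_pos': array([ 0.20121726, -0.61788432,  0.40384709]), 'eef_rot': array([-1.79903758e+02,  6.23162216e-03,  1.80368552e+01]), 'force': array([0.23244741, 0.25038657, 0.04100369]), 'moment': array([0.0022137 , 0.03903924, 0.04777106]), 'finger_force': 0.0, 'grip_width': 0.0870755967405659}
[[-0.32698564  0.68821527 -0.64764198  1.43602371]
 [ 0.94497385  0.2455365  -0.21618567  0.28016698]
 [ 0.01023747 -0.68269435 -0.73063234  1.02912219]
 [ 0.          0.          0.          1.        ]] [[ 0.99248255 -0.08789583  0.08516289  0.51589075]
 [-0.12194143 -0.6509205   0.74928819 -0.73810854]
 [-0.01042504 -0.75404034 -0.65674538  0.73642388]
 [ 0.          0.          0.          1.        ]] 531.4451943698766
```

View pics/scene.png

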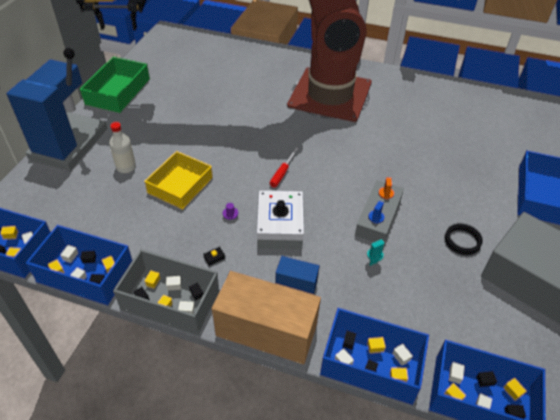

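View pics/side.png

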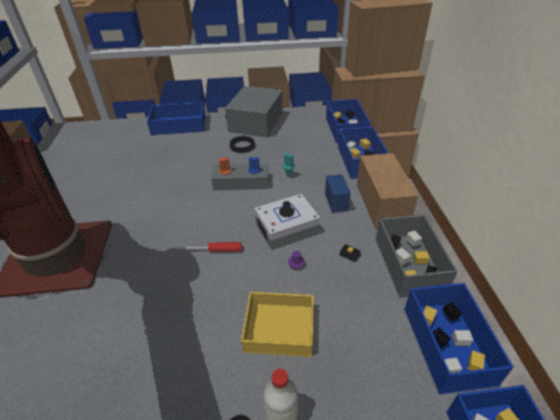

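Scene view: the black cap is at (281,208) on the station, with the purple look-alike at (230,211). The blue plug is in the rack at (377,211), the orange one at (387,188), and a teal look-alike stands loose at (376,250). The yellow bin is at (180,178). Side view: cap (287,210), blue plug (254,163), orange (224,164), teal (289,162), bin (280,323).

Candidates for the cap: black on the station (281,208) or purple (230,211); I choose black. Candidates for the plug: blue (377,211), orange (387,188), teal (376,250) or the blue carton (298,275); I choose the blue one in the rack.

```bash
cat > m.py <<'E'
from h import *
def rect(P,m):
    (cx,cy),(w,h),a=cv2.minAreaRect((P[m][:,:2]*1000).astype(np.float32)); return np.round([cx,cy,w,h,a],1)
for n in("scene","side"):
    c=np.load(n+".npy",allow_pickle=True).item(); P=cloud(c); hsv=cv2.cvtColor(c["image"],cv2.COLOR_RGB2HSV).astype(int); H,S,V=[hsv[...,i] for i in range(3)]
    ok=c["range_z"]>0
    box=lambda s,r:(np.hypot(*(np.moveaxis(P[...,:2],-1,0)-np.array(s)[:,None,None]))<r)&ok
    u,v={"scene":(281,208),"side":(287,210)}[n]; s=onplane(c,u,v,.09)[:2]
    top=box(s,.1)&(abs(P[...,2]-.06)<.006)
    print(n,"station",rect(P,top))
    k=box(s,.03)&(P[...,2]>.087); print(" cap knob",k.sum(),P[k].mean(0).round(4), rect(P,k),P[k][:,2].max())
    u,v={"scene":(377,211),"side":(254,163)}[n]; s=onplane(c,u,v,.08)[:2]
    bl=box(s,.05)&(H>105)&(H<130)&(S>130)&(P[...,2]>.05); t=bl&(P[...,2]>.084)
    print(" plug",bl.sum(),rect(P,bl),t.sum(),rect(P,t),P[t][:,2].max())
    rk=box(s,.2)&(abs(P[...,2]-.045)<.005)&(S<60);print(" rack",rect(P,rk))
    o=ok&(H<12)&(S>170)&(P[...,2]>.08)&(box(s,.15));print(" orange",o.sum(),rect(P,o))
    u,v={"scene":(180,178),"side":(280,323)}[n]; s=onplane(c,u,v,.03)[:2]
    y=box(s,.12)&(H>18)&(H<35)&(S>120);print(" bin",rect(P,y),rect(P,y&(P[...,2]>.04)))
    tl=ok&(H>80)&(H<95)&(S>120)&box(s,.6)&(P[...,2]>.02)&(P[...,2]<.15);print(" teal",rect(P,tl))
    save(c,n+"_crop.png",(150,280,200,440) if n=="scene" else (130,280,190,370),3)
a=cv2.imread("pics/scene_crop.png");b=cv2.imread("pics/side_crop.png")
w=max(a.shape[1],b.shape[1]);f=lambda x:cv2.copyMakeBorder(x,0,0,0,w-x.shape[1],cv2.BORDER_CONSTANT)
x=np.vstack([f(a),f(b)]);cv2.imwrite("pics/crop.png",cv2.resize(x,None,fx=590/x.shape[0],fy=590/x.shape[0]))
E
python3 m.py
```

```text
scene station [599.4  26.2 147.2 110.   17.8]
 cap knob 51 [0.5989 0.0261 0.0903] [597.   25.2  19.9  22.4  89.3] 0.0940061130348564
 plug 158 [527.9 251.   35.   34.    7.4] 59 [525.7 251.2  13.9  33.9  78.7] 0.09277621612461384
 rack [540.8 222.1 135.7 323.8  61.9]
 orange 10 [435.5 257.4  31.3  10.9  13.8]
 bin [ 525.5 -292.6  163.   181.    78.1] [ 546.9 -277.7  124.8  144.6   79.6]
 teal [614.5 279.5  35.7  81.6  66.4]
side station [597.4  24.2 141.6 116.   17.6]
 cap knob 32 [0.5979 0.0184 0.0902] [597.5  18.4  14.2  18.1  83.5] 0.0925040012630447
 plug 106 [523.2 242.7  20.9  27.5  63.8] 27 [524.1 245.8  14.5  26.4  63.8] 0.09115945185514618
 rack [484.9 209.2 267.9 230.1  60.7]
 orange 3 [435.5 251.3  15.8   1.4  21.7]
 bin [ 545.2 -281.7  121.6  139.2   78.8] [ 545.3 -281.4  120.6  139.3   78.7]
 teal [763.3 -38.3  64.1 687.6  20.5]
```

View pics/crop.png

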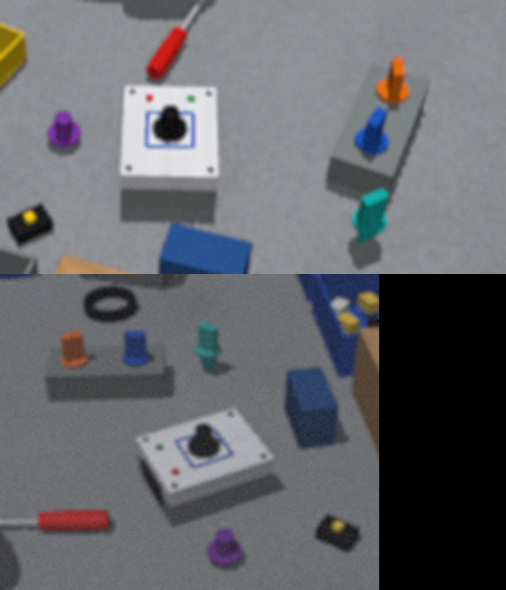

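The close crop confirms the black cap on the station, with the purple one off on the bench. It also shows the blue plug in the rack hole nearer the camera, with orange in the other hole and teal loose beside the rack. I'm moving over the station first.

{"method": "move_arm", "body": {
  "increments": [
    {"dx":0.02,"dy":0.032},
    {"dx":0.04,"dy":0.064},
    {"dx":0.06,"dy":0.096},
    {"dx":0.08,"dy":0.128},
    {"dx":0.1,"dy":0.16},
    {"dx":0.12,"dy":0.192},
    {"dx":0.14,"dy":0.224},
    {"dx":0.16,"dy":0.256},
    {"dx":0.18,"dy":0.288},
    {"dx":0.2,"dy":0.32},
    {"dx":0.22,"dy":0.352},
    {"dx":0.24,"dy":0.384}
  ]
}}

```text
invalid input at $.increments[0]: expected keys hand, dx, dy, dz, turn
```

{"method": "move_arm", "body": {
  "increments": [
    {"hand":0.087,"dx":0.02,"dy":0.032,"dz":0,"turn":0},
    {"hand":0.087,"dx":0.04,"dy":0.064,"dz":0,"turn":0},
    {"hand":0.087,"dx":0.06,"dy":0.096,"dz":0,"turn":0},
    {"hand":0.087,"dx":0.08,"dy":0.128,"dz":0,"turn":0},
    {"hand":0.087,"dx":0.1,"dy":0.16,"dz":0,"turn":0},
    {"hand":0.087,"dx":0.12,"dy":0.192,"dz":0,"turn":0},
    {"hand":0.087,"dx":0.14,"dy":0.224,"dz":0,"turn":0},
    {"hand":0.087,"dx":0.16,"dy":0.256,"dz":0,"turn":0},
    {"hand":0.087,"dx":0.18,"dy":0.288,"dz":0,"turn":0},
    {"hand":0.087,"dx":0.2,"dy":0.32,"dz":0,"turn":0},
    {"hand":0.087,"dx":0.22,"dy":0.352,"dz":0,"turn":0},
    {"hand":0.087,"dx":0.24,"dy":0.384,"dz":0,"turn":0}
  ]
}}

```text
clock: 1.1
tcp_pos: [0.4417, -0.2322, 0.4046]
eef_rot: [180.0, 0.0, 18.0]
force: [1.2, 0.1, 1.9]
grip_width: 0.0871
finger_force: 0.0
```

{"method": "move_arm", "body": {
  "increments": [
    {"hand":0.087,"dx":0.02,"dy":0.032,"dz":0,"turn":0},
    {"hand":0.087,"dx":0.04,"dy":0.064,"dz":0,"turn":0},
    {"hand":0.087,"dx":0.06,"dy":0.096,"dz":0,"turn":0},
    {"hand":0.087,"dx":0.08,"dy":0.128,"dz":0,"turn":0},
    {"hand":0.087,"dx":0.1,"dy":0.16,"dz":0,"turn":0},
    {"hand":0.087,"dx":0.12,"dy":0.192,"dz":0,"turn":0},
    {"hand":0.087,"dx":0.14,"dy":0.224,"dz":0,"turn":0},
    {"hand":0.087,"dx":0.15,"dy":0.246,"dz":0,"turn":0},
    {"hand":0.087,"dx":0.156,"dy":0.256,"dz":0,"turn":0},
    {"hand":0.087,"dx":0.156,"dy":0.256,"dz":0,"turn":0},
    {"hand":0.087,"dx":0.156,"dy":0.256,"dz":0,"turn":0}
  ]
}}

```text
clock: 2.02
tcp_pos: [0.5971, 0.0215, 0.4042]
eef_rot: [180.0, 0.1, 18.1]
force: [0.7, -1.0, -0.0]
grip_width: 0.0868
finger_force: 0.0
```

```bash
python3 - <<'E'
from h import *
s=read_state();print(s["q"].round(1),s["tcp_pos"],s["eef_rot"])
c=cam("wrist");np.save("w1.npy",c,allow_pickle=True);save(c,"w1.png")
print(c["T"].round(4),c["fx"]); print(proj(c,[.598,.024,.092]),proj(c,[.525,.25,.09]))
E
```

```text
[ 18.4  15.6 -29.8  90.3   7.9  76.3 -84.4] [0.59713883 0.02145125 0.4042468 ] [1.79997322e+02 6.47427176e-02 1.80577262e+01]
[[ 3.092e-01 -9.065e-01 -2.875e-01  6.761e-01]
 [-9.510e-01 -2.947e-01 -9.350e-02  4.770e-02]
 [ 1.000e-04  3.023e-01 -9.532e-01  3.845e-01]
 [ 0.000e+00  0.000e+00  0.000e+00  1.000e+00]] 302.3693290562357
(np.float64(276.7195110596516), np.float64(201.26857618318905)) (np.float64(41.44254838128981), np.float64(200.3006911904668))
```

View pics/w1.png

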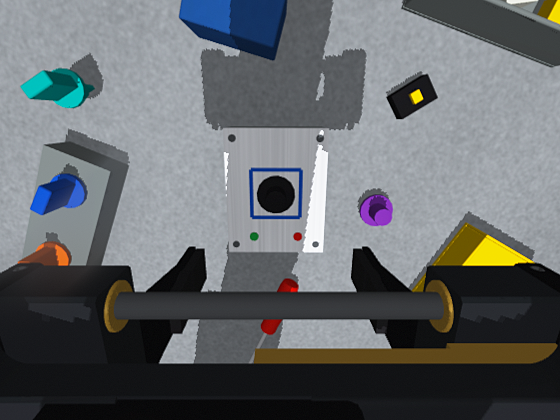

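The wrist view shows the black cap at (276,193) inside the blue square frame, the purple cap at (376,210), and the blue plug at about (58,194) on the rack.

```bash
cat > m2.py <<'E'
from h import *
import sys
def blobs(m,amin=30):
    n,l,st,ce=cv2.connectedComponentsWithStats(m.astype(np.uint8)); return [(l==i) for i in range(1,n) if st[i,4]>amin]
def meas(c,cz=None):
    P=cloud(c); hsv=cv2.cvtColor(c["image"],cv2.COLOR_RGB2HSV).astype(int); H,S,V=[hsv[...,i] for i in range(3)]
    ok=c["range_z"]>0
    for b in blobs((H>105)&(H<130)&(S>130)&ok):
        z=P[...,2][b]; v,u=np.nonzero(b)
        zt=np.percentile(z,90)
        if np.ptp(z)<.03 and abs(np.median(z)-.06)<.01:
            pts=np.array([onplane(c,a,d,.06)[:2]*1000 for a,d in zip(u,v)],np.float32); print("frame",cv2.minAreaRect(pts))
        else:
            t=b&(P[...,2]>zt-.004)&(abs(P[...,2]-.091)<.006); v,u=np.nonzero(t)
            if len(v)<10: continue
            pts=np.array([onplane(c,a,d,.091)[:2]*1000 for a,d in zip(u,v)],np.float32); print("bluetop",len(v),zt,cv2.minAreaRect(pts),pts.mean(0))
    for b in blobs((V<45)&ok&(abs(P[...,2]-.09)<.006)):
        v,u=np.nonzero(b); 
        pts=np.array([onplane(c,a,d,.092)[:2]*1000 for a,d in zip(u,v)],np.float32); print("knob",len(v),P[...,2][b].mean(),cv2.minEnclosingCircle(pts),pts.mean(0))
    return P,H,S,V,ok
if __name__=="__main__":
    c=np.load(sys.argv[1],allow_pickle=True).item(); meas(c)
E
python3 m2.py w1.npy
```

```text
frame ((597.350830078125, 25.38165283203125), (56.821964263916016, 57.789398193359375), 18.010570526123047)
bluetop 435 0.09121283545992687 ((526.1548461914062, 249.271240234375), (15.010198593139648, 31.371496200561523), 75.73251342773438) [526.1955  249.41754]
knob 377 0.09182835256253889 ((598.712890625, 25.902511596679688), 11.504403114318848) [598.87115   26.048338]
```

{"method": "move_arm", "body": {
  "increments": [
    {"hand":0.087,"dx":0.001,"dy":0.003,"dz":-0.03,"turn":0},
    {"hand":0.087,"dx":0.001,"dy":0.003,"dz":-0.06,"turn":0},
    {"hand":0.087,"dx":0.001,"dy":0.003,"dz":-0.09,"turn":0},
    {"hand":0.087,"dx":0.001,"dy":0.003,"dz":-0.115,"turn":0},
    {"hand":0.087,"dx":0.001,"dy":0.003,"dz":-0.135,"turn":0},
    {"hand":0.087,"dx":0.001,"dy":0.003,"dz":-0.147,"turn":0},
    {"hand":0.087,"dx":0.001,"dy":0.003,"dz":-0.152,"turn":0},
    {"hand":0.087,"dx":0.001,"dy":0.003,"dz":-0.152,"turn":0},
    {"hand":0.087,"dx":0.001,"dy":0.003,"dz":-0.152,"turn":0}
  ]
}}

```text
clock: 2.82
tcp_pos: [0.5986, 0.0244, 0.2538]
eef_rot: [180.0, -0.1, 18.0]
force: [-0.3, -0.3, -0.4]
grip_width: 0.087
finger_force: 0.0
```

{"method": "move_arm", "body": {
  "squeeze": 12,
  "increments": [
    {"hand":0.015,"dx":0,"dy":0.001,"dz":-0.001,"turn":0},
    {"hand":0.015,"dx":0,"dy":0.001,"dz":-0.001,"turn":0},
    {"hand":0.015,"dx":0,"dy":0.001,"dz":-0.001,"turn":0},
    {"hand":0.015,"dx":0,"dy":0.001,"dz":-0.001,"turn":0},
    {"hand":0.015,"dx":0,"dy":0.001,"dz":-0.001,"turn":0},
    {"hand":0.015,"dx":0,"dy":0.001,"dz":-0.001,"turn":0},
    {"hand":0.015,"dx":0,"dy":0.001,"dz":-0.001,"turn":0},
    {"hand":0.015,"dx":0,"dy":0.001,"dz":-0.001,"turn":0},
    {"hand":0.015,"dx":0,"dy":0.001,"dz":-0.001,"turn":0},
    {"hand":0.015,"dx":0,"dy":0.001,"dz":-0.001,"turn":0}
  ]
}}

```text
clock: 3.65
tcp_pos: [0.5982, 0.026, 0.2517]
eef_rot: [-180.0, 0.0, 18.0]
force: [0.1, -0.3, -0.2]
grip_width: 0.0284
finger_force: 0.0
```

{"method": "move_arm", "body": {
  "increments": [
    {"hand":0.015,"dx":0,"dy":0,"dz":0,"turn":0},
    {"hand":0.015,"dx":0,"dy":0,"dz":0,"turn":0},
    {"hand":0.015,"dx":0,"dy":0,"dz":0,"turn":0},
    {"hand":0.015,"dx":0,"dy":0,"dz":0.005,"turn":0},
    {"hand":0.015,"dx":0,"dy":0,"dz":0.015,"turn":0},
    {"hand":0.015,"dx":0,"dy":0,"dz":0.03,"turn":0},
    {"hand":0.015,"dx":0,"dy":0,"dz":0.05,"turn":0},
    {"hand":0.015,"dx":0,"dy":0,"dz":0.075,"turn":0},
    {"hand":0.015,"dx":0,"dy":0,"dz":0.095,"turn":0},
    {"hand":0.015,"dx":0,"dy":0,"dz":0.1,"turn":0},
    {"hand":0.015,"dx":0,"dy":0,"dz":0.1,"turn":0}
  ]
}}

```text
clock: 4.57
tcp_pos: [0.5987, 0.0262, 0.3542]
eef_rot: [179.9, -0.2, 18.0]
force: [0.1, 0.5, 0.1]
grip_width: 0.0217
finger_force: 12.0
```

```bash
python3 - <<'E'
from h import *
c=cam("wrist");np.save("w2.npy",c,allow_pickle=True);save(c,"w2.png")
E
python3 m2.py w2.npy
```

```text
bluetop 440 0.09083640234965747 ((526.5357055664062, 244.78921508789062), (32.10752487182617, 13.822210311889648), 2.6835415363311768) [528.4078  246.56421]
```

View pics/w2.png

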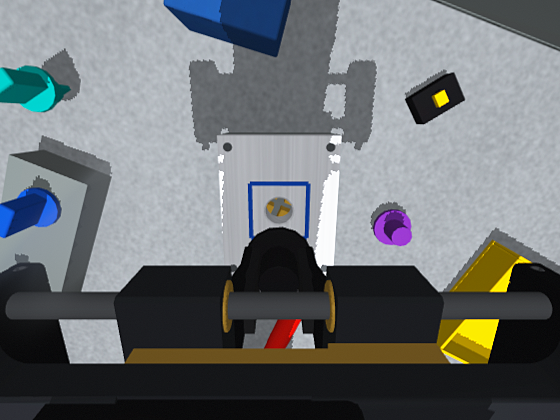

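The wrist view shows the cap held clear and the bore open at (279,209). The cross-slotted brass spindle is visible inside it.

```bash
python3 - <<'E'
from h import *
c=np.load("w2.npy",allow_pickle=True).item()
save(c,"w2c.png",(189,229,254,304),12)
E
```

```text
(no output)
```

View pics/w2c.png

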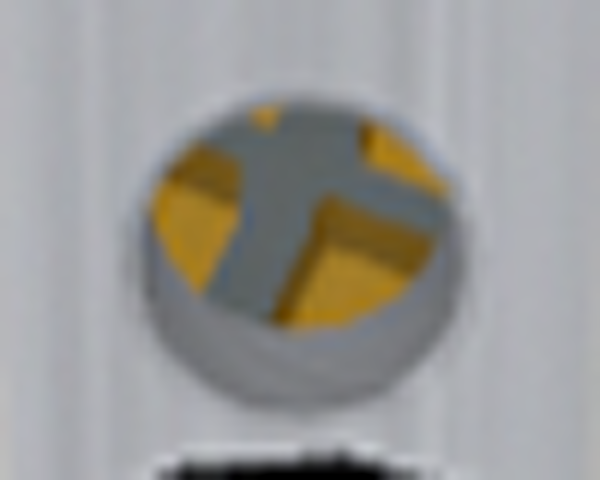

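{"method": "move_arm", "body": {
  "increments": [
    {"hand":0.015,"dx":-0.004,"dy":-0.02,"dz":0,"turn":0},
    {"hand":0.015,"dx":-0.01,"dy":-0.055,"dz":0,"turn":0},
    {"hand":0.015,"dx":-0.015,"dy":-0.09,"dz":0,"turn":0},
    {"hand":0.015,"dx":-0.02,"dy":-0.125,"dz":0,"turn":0},
    {"hand":0.015,"dx":-0.027,"dy":-0.16,"dz":0,"turn":0},
    {"hand":0.015,"dx":-0.033,"dy":-0.195,"dz":0,"turn":0},
    {"hand":0.015,"dx":-0.039,"dy":-0.23,"dz":0,"turn":0},
    {"hand":0.015,"dx":-0.045,"dy":-0.265,"dz":0,"turn":0},
    {"hand":0.015,"dx":-0.05,"dy":-0.29,"dz":-0.01,"turn":0},
    {"hand":0.015,"dx":-0.052,"dy":-0.303,"dz":-0.03,"turn":0},
    {"hand":0.015,"dx":-0.052,"dy":-0.307,"dz":-0.06,"turn":0},
    {"hand":0.015,"dx":-0.052,"dy":-0.307,"dz":-0.08,"turn":0}
  ]
}}

```text
clock: 5.62
tcp_pos: [0.5445, -0.2829, 0.2679]
eef_rot: [-179.9, 0.2, 17.9]
force: [-0.0, 1.0, -0.6]
grip_width: 0.0213
finger_force: 12.0
```

The crop shows the spindle's cross. The lower right brass quadrant has its inner corner at about crop (335,243), with edges running to (425,275) and (295,325).

```bash
python3 - <<'E'
from h import *
c=np.load("w2.npy",allow_pickle=True).item()
f=lambda x,y:onplane(c,254+(x+.5)/12-.5,189+(y+.5)/12-.5,.036)[:2]
for a,b in[((335,243),(425,275)),((335,243),(295,325)),((240,210),(205,290)),((165,185),(240,207))]:
    p,q=f(*a),f(*b);print(p.round(4),np.degrees(np.arctan2(*(q-p)[::-1])).round(1))
for x,y in((300,400),(300,98),(140,250),(465,250)): print(onplane(c,254+x/12,189+y/12,.06 )[:2].round(4))
s=np.load("side.npy",allow_pickle=True).item();P=cloud(s);m=(P[...,2]>.1)&(P[...,2]<.16)&(P[...,0]>.35)&(P[...,1]<-.35)&(s["range_z"]>0)
print(m.sum(),np.median(P[m],0))
c=np.load("scene.npy",allow_pickle=True).item();print(onplane(c,117,128,.15))
E
```

```text
[0.5934 0.0212] -92.4
[0.5934 0.0212] 173.1
[0.5937 0.0299] 175.0
[0.5938 0.0367] -89.0
[0.5865 0.0217]
[0.6103 0.0295]
[0.5946 0.0377]
[0.6025 0.0132]
731 [ 0.53002555 -0.46396772  0.115139  ]
[ 0.54214544 -0.44065685  0.15      ]
```

{"method": "move_arm", "body": {
  "increments": [
    {"hand":0.015,"dx":0,"dy":0,"dz":-0.02,"turn":0},
    {"hand":0.015,"dx":0,"dy":0,"dz":-0.038,"turn":0},
    {"hand":0.015,"dx":0,"dy":0,"dz":-0.049,"turn":0},
    {"hand":0.015,"dx":0,"dy":0,"dz":-0.052,"turn":0},
    {"hand":0.015,"dx":0,"dy":0,"dz":-0.052,"turn":0},
    {"hand":0.05,"dx":0,"dy":0,"dz":-0.052,"turn":0},
    {"hand":0.05,"dx":0,"dy":0,"dz":-0.052,"turn":0},
    {"hand":0.05,"dx":0,"dy":0,"dz":-0.052,"turn":0},
    {"hand":0.05,"dx":0,"dy":0,"dz":-0.052,"turn":0},
    {"hand":0.05,"dx":0,"dy":0,"dz":-0.052,"turn":0},
    {"hand":0.05,"dx":0,"dy":0,"dz":-0.052,"turn":0}
  ]
}}

```text
clock: 6.53
tcp_pos: [0.5463, -0.2811, 0.2202]
eef_rot: [180.0, -0.0, 18.0]
force: [-0.0, -0.9, 1.2]
grip_width: 0.0482
finger_force: 0.0
```

{"method": "move_arm", "body": {
  "increments": [
    {"hand":0.05,"dx":0,"dy":0,"dz":0.02,"turn":0},
    {"hand":0.05,"dx":0,"dy":0,"dz":0.055,"turn":0},
    {"hand":0.06,"dx":0,"dy":0,"dz":0.09,"turn":0},
    {"hand":0.07,"dx":0,"dy":0,"dz":0.125,"turn":0},
    {"hand":0.087,"dx":0,"dy":0.02,"dz":0.15,"turn":0},
    {"hand":0.087,"dx":0,"dy":0.05,"dz":0.16,"turn":-0.08},
    {"hand":0.087,"dx":0,"dy":0.085,"dz":0.16,"turn":-0.17},
    {"hand":0.087,"dx":0,"dy":0.12,"dz":0.16,"turn":-0.26},
    {"hand":0.087,"dx":0,"dy":0.155,"dz":0.16,"turn":-0.35},
    {"hand":0.087,"dx":0,"dy":0.19,"dz":0.16,"turn":-0.44},
    {"hand":0.087,"dx":0,"dy":0.225,"dz":0.16,"turn":-0.53},
    {"hand":0.087,"dx":0,"dy":0.26,"dz":0.16,"turn":-0.56}
  ]
}}

```text
clock: 7.53
tcp_pos: [0.5458, -0.0194, 0.3801]
eef_rot: [180.0, -0.0, -14.4]
force: [1.0, -0.8, 0.8]
grip_width: 0.0867
finger_force: 0.0
```

```bash
python3 - <<'E'
from h import *
s=read_state();print(s["q"].round(1))
c=cam("scene"); hsv=cv2.cvtColor(c["image"],cv2.COLOR_RGB2HSV); 
P=cloud(c); m=(hsv[...,2]<50)&(np.hypot(P[...,0]-.546,P[...,1]+.281)<.06)&(P[...,2]<.06)
print("dark px in bin",m.sum(),P[m].mean(0).round(3) if m.any() else 0)
E
```

```text
[  21.5    9.8  -26.8   99.3    4.7   71.9 -110.8]
dark px in bin 115 [ 0.553 -0.276  0.028]
```

{"method": "move_arm", "body": {
  "increments": [
    {"hand":0.087,"dx":-0.002,"dy":0.035,"dz":0,"turn":0},
    {"hand":0.087,"dx":-0.005,"dy":0.07,"dz":0,"turn":0},
    {"hand":0.087,"dx":-0.008,"dy":0.105,"dz":0,"turn":0},
    {"hand":0.087,"dx":-0.011,"dy":0.14,"dz":0,"turn":0},
    {"hand":0.087,"dx":-0.014,"dy":0.175,"dz":0,"turn":0},
    {"hand":0.087,"dx":-0.017,"dy":0.21,"dz":0,"turn":0},
    {"hand":0.087,"dx":-0.02,"dy":0.245,"dz":0,"turn":0},
    {"hand":0.087,"dx":-0.02,"dy":0.262,"dz":0,"turn":0},
    {"hand":0.087,"dx":-0.02,"dy":0.268,"dz":0,"turn":0},
    {"hand":0.087,"dx":-0.02,"dy":0.268,"dz":0,"turn":0},
    {"hand":0.087,"dx":-0.02,"dy":0.268,"dz":0,"turn":0}
  ]
}}

```text
clock: 8.5
tcp_pos: [0.5266, 0.2459, 0.3796]
eef_rot: [180.0, -0.0, -14.1]
force: [0.8, -0.6, -0.5]
grip_width: 0.0869
finger_force: 0.0
```

```bash
python3 - <<'E'
from h import *
s=read_state();print(s["q"].round(1))
c=cam("wrist");np.save("w3.npy",c,allow_pickle=True);save(c,"w3.png")
E
python3 m2.py w3.npy
```

```text
[   1.2   15.5  -36.3   94.3    9.5   73.4 -140.9]
frame ((597.2974243164062, 24.99329376220703), (57.483848571777344, 57.989479064941406), 17.82443618774414)
bluetop 459 0.09148753050168357 ((525.7831420898438, 250.4091796875), (13.237384796142578, 30.325929641723633), 75.23150634765625) [525.6056  250.61525]
```

View pics/w3.png

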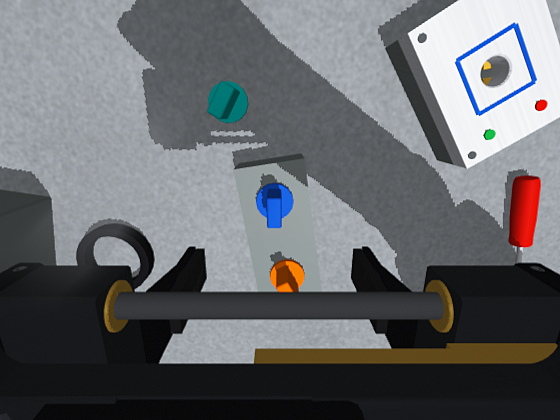

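The wrist view shows the blue plug at (274,203) with the orange one behind at (287,275). The gripper yaw already lines up with the blue paddle.

{"method": "move_arm", "body": {
  "increments": [
    {"hand":0.06,"dx":0,"dy":0.004,"dz":-0.03,"turn":-0.01},
    {"hand":0.06,"dx":0,"dy":0.004,"dz":-0.06,"turn":-0.01},
    {"hand":0.06,"dx":0,"dy":0.004,"dz":-0.085,"turn":-0.01},
    {"hand":0.055,"dx":0,"dy":0.004,"dz":-0.107,"turn":-0.01},
    {"hand":0.055,"dx":0,"dy":0.004,"dz":-0.125,"turn":-0.01},
    {"hand":0.055,"dx":0,"dy":0.004,"dz":-0.136,"turn":-0.01},
    {"hand":0.055,"dx":0,"dy":0.004,"dz":-0.14,"turn":-0.01},
    {"hand":0.055,"dx":0,"dy":0.004,"dz":-0.14,"turn":-0.01},
    {"hand":0.055,"dx":0,"dy":0.004,"dz":-0.14,"turn":-0.01}
  ]
}}

```text
clock: 9.3
tcp_pos: [0.5268, 0.2506, 0.2407]
eef_rot: [-180.0, -0.1, -14.7]
force: [0.3, -0.2, -0.2]
grip_width: 0.0553
finger_force: 0.0
```

{"method": "move_arm", "body": {
  "squeeze": 25,
  "increments": [
    {"hand":0.008,"dx":0,"dy":0,"dz":-0.001,"turn":0},
    {"hand":0.008,"dx":0,"dy":0,"dz":-0.001,"turn":0},
    {"hand":0.008,"dx":0,"dy":0,"dz":-0.001,"turn":0},
    {"hand":0.008,"dx":0,"dy":0,"dz":-0.001,"turn":0},
    {"hand":0.008,"dx":0,"dy":0,"dz":-0.001,"turn":0},
    {"hand":0.008,"dx":0,"dy":0,"dz":-0.001,"turn":0},
    {"hand":0.008,"dx":0,"dy":0,"dz":-0.001,"turn":0},
    {"hand":0.008,"dx":0,"dy":0,"dz":-0.001,"turn":0},
    {"hand":0.008,"dx":0,"dy":0,"dz":-0.001,"turn":0}
  ]
}}

```text
clock: 10.05
tcp_pos: [0.5262, 0.251, 0.2388]
eef_rot: [180.0, -0.0, -14.6]
force: [-0.7, -0.7, -0.0]
grip_width: 0.014
finger_force: 25.0
```

{"method": "move_arm", "body": {
  "increments": [
    {"hand":0.008,"dx":0,"dy":0,"dz":0.005,"turn":0},
    {"hand":0.008,"dx":0,"dy":0,"dz":0.015,"turn":0},
    {"hand":0.008,"dx":0,"dy":0,"dz":0.03,"turn":0},
    {"hand":0.008,"dx":0,"dy":0,"dz":0.05,"turn":0},
    {"hand":0.008,"dx":0,"dy":0,"dz":0.07,"turn":0},
    {"hand":0.008,"dx":0,"dy":0,"dz":0.09,"turn":0},
    {"hand":0.008,"dx":0,"dy":0,"dz":0.105,"turn":0},
    {"hand":0.008,"dx":0,"dy":0,"dz":0.11,"turn":0},
    {"hand":0.008,"dx":0,"dy":0,"dz":0.11,"turn":0}
  ]
}}

```text
clock: 10.8
tcp_pos: [0.5264, 0.2513, 0.3506]
eef_rot: [-179.9, -0.1, -14.6]
force: [0.9, 0.8, -1.3]
grip_width: 0.0139
finger_force: 25.0
```

{"method": "move_arm", "body": {
  "increments": [
    {"hand":0.008,"dx":0.004,"dy":-0.012,"dz":0,"turn":0},
    {"hand":0.008,"dx":0.012,"dy":-0.035,"dz":0,"turn":0},
    {"hand":0.008,"dx":0.02,"dy":-0.065,"dz":0,"turn":0},
    {"hand":0.008,"dx":0.03,"dy":-0.095,"dz":0,"turn":0},
    {"hand":0.008,"dx":0.04,"dy":-0.125,"dz":0,"turn":0},
    {"hand":0.008,"dx":0.05,"dy":-0.155,"dz":0,"turn":0},
    {"hand":0.008,"dx":0.058,"dy":-0.185,"dz":0,"turn":0},
    {"hand":0.008,"dx":0.066,"dy":-0.208,"dz":0,"turn":0},
    {"hand":0.008,"dx":0.071,"dy":-0.221,"dz":0,"turn":0},
    {"hand":0.008,"dx":0.072,"dy":-0.225,"dz":0,"turn":0},
    {"hand":0.008,"dx":0.072,"dy":-0.225,"dz":0,"turn":0},
    {"hand":0.008,"dx":0.072,"dy":-0.225,"dz":0,"turn":0}
  ]
}}

```text
clock: 11.8
tcp_pos: [0.5978, 0.0274, 0.3483]
eef_rot: [-180.0, 0.1, -14.5]
force: [-0.5, 1.3, -0.7]
grip_width: 0.014
finger_force: 25.0
```

```bash
python3 - <<'E'
from h import *
s=read_state();print(s["q"].round(1),s["tcp_pos"],s["eef_rot"].round(2),s["grip_width"],s["force"].round(2))
c=cam("side");save(c,"s2.png",(150,260,220,350),4)
c=cam("wrist");np.save("w4.npy",c,allow_pickle=True);save(c,"w4.png",(130,270,180,380),3)
E
python3 m2.py w4.npy
```

```text
[  17.2   17.8  -29.2   94.4    9.    70.3 -118.4] [0.59781007 0.02742182 0.34833163] [-1.7996e+02  6.0000e-02 -1.4540e+01] 0.013952542887481472 [-0.5   1.34 -0.66]
```

View pics/w4.png

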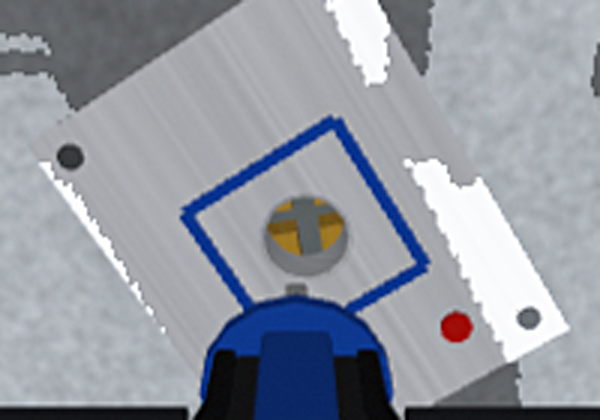

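The wrist crop shows the open bore centred near crop (306,236), with the cross inside it. The blade tip is just in view at (296,290), and the blue plug is held straight.

```bash
python3 - <<'E'
from h import *
c=np.load("w4.npy",allow_pickle=True).item()
g=cv2.cvtColor(c["image"],cv2.COLOR_RGB2HSV).astype(int)
f=lambda x,y,z:onplane(c,180+(x+.5)/3-.5,130+(y+.5)/3-.5,z)
R=np.array([f(*p,.06)[:2] for p in((263,236),(349,236),(306,193),(306,278))]);print(R.round(4),((R[0]+R[1])/2).round(4),((R[2]+R[3])/2).round(4))
# rim by ray-casting a radial edge search on rectified top view
n=240;s=.05/n;X,Y=np.meshgrid(np.arange(n),np.arange(n))
x0,y0=.598-.025,.0256-.025
W=np.stack([x0+X*s,y0+Y*s,np.full(X.shape,.06)],-1);Q=(W-c["T"][:3,3])@c["T"][:3,:3]
u=(c["fx"]*Q[...,0]/Q[...,2]+c["cx"]).astype(np.float32);v=(c["fy"]*Q[...,1]/Q[...,2]+c["cy"]).astype(np.float32)
im=cv2.remap(c["image"],u,v,cv2.INTER_CUBIC)
cv2.imwrite("pics/rect.png",cv2.resize(im[:,:,::-1],None,fx=2,fy=2))
# saturation/brightness difference mask within
V=cv2.GaussianBlur(cv2.cvtColor(im,cv2.COLOR_RGB2GRAY),(5,5),0)
pts=[]
for a in np.radians(range(0,360,5)):
    r=np.arange(50,75);p=V[(n/2+r*np.sin(a)).round().astype(int),(n/2+r*np.cos(a)).round().astype(int)].astype(int)
    i=np.argmax(np.diff(p)); 
    if np.diff(p)[i]>=3: pts.append((n/2+r[i]*np.cos(a),n/2+r[i]*np.sin(a)))
e=cv2.fitEllipse(np.array(pts,np.float32));print(len(pts),e,x0+e[0][0]*s,y0+e[0][1]*s,e[1][0]*s,e[1][1]*s)
print("tip",f(296,288,.1205)); print("tcp px z.1205",proj(c,[.5978,.0274,.1205]))
E
```

```text
[[0.6017 0.0383]
 [0.595  0.0125]
 [0.6117 0.022 ]
 [0.585  0.0288]] [0.5984 0.0254] [0.5983 0.0254]
72 ((120.71937561035156, 119.65271759033203), (123.50341796875, 124.21065521240234), 84.91290283203125) 0.5981498699188232 0.025527649497985843 0.025729878743489584 0.02587721983591716
tip [0.60409291 0.02703823 0.1205    ]
tcp px z.1205 (np.float64(279.99327835334674), np.float64(233.52285598502382))
```

View pics/rect.png

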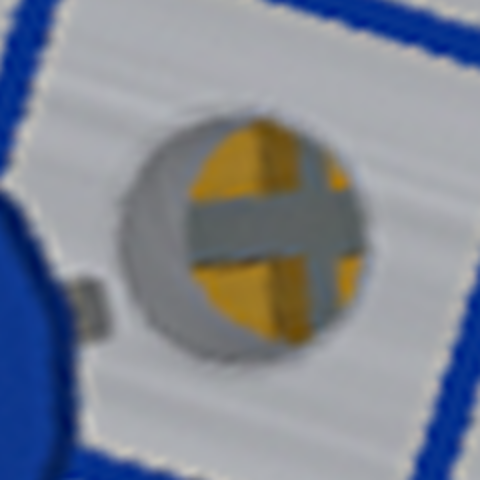

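{"method": "move_arm", "body": {
  "increments": [
    {"hand":0.008,"dx":0.0007,"dy":-0.001,"dz":-0.015,"turn":0},
    {"hand":0.008,"dx":0.0007,"dy":-0.001,"dz":-0.035,"turn":0},
    {"hand":0.008,"dx":0.0007,"dy":-0.001,"dz":-0.05,"turn":0},
    {"hand":0.008,"dx":0.0007,"dy":-0.001,"dz":-0.055,"turn":0},
    {"hand":0.008,"dx":0.0007,"dy":-0.001,"dz":-0.055,"turn":0},
    {"hand":0.008,"dx":0.0007,"dy":-0.001,"dz":-0.055,"turn":0},
    {"hand":0.008,"dx":0.0007,"dy":-0.001,"dz":-0.055,"turn":0},
    {"hand":0.008,"dx":0.0007,"dy":-0.001,"dz":-0.055,"turn":0}
  ]
}}

```text
clock: 12.57
tcp_pos: [0.5993, 0.0252, 0.2949]
eef_rot: [-180.0, -0.1, -14.6]
force: [0.5, -0.2, -1.8]
grip_width: 0.0137
finger_force: 25.0
```

{"method": "move_arm", "body": {
  "increments": [
    {"hand":0.008,"dx":-0.0005,"dy":0.0005,"dz":-0.003,"turn":0},
    {"hand":0.008,"dx":-0.0005,"dy":0.0005,"dz":-0.006,"turn":0},
    {"hand":0.008,"dx":-0.0005,"dy":0.0005,"dz":-0.009,"turn":0},
    {"hand":0.008,"dx":-0.0005,"dy":0.0005,"dz":-0.012,"turn":0},
    {"hand":0.008,"dx":-0.0005,"dy":0.0005,"dz":-0.015,"turn":0},
    {"hand":0.008,"dx":-0.0005,"dy":0.0005,"dz":-0.018,"turn":0},
    {"hand":0.008,"dx":-0.0005,"dy":0.0005,"dz":-0.02,"turn":0},
    {"hand":0.008,"dx":-0.0005,"dy":0.0005,"dz":-0.02,"turn":0}
  ]
}}

```text
clock: 13.23
tcp_pos: [0.5983, 0.0254, 0.2731]
eef_rot: [180.0, 0.0, -14.6]
force: [-0.3, -1.4, -1.5]
grip_width: 0.0137
finger_force: 25.0
```

No contact yet. I'll go on slowly towards the spindle, expecting contact at a TCP height of about 0.264.

{"method": "move_arm", "body": {
  "increments": [
    {"hand":0.008,"dx":0,"dy":0,"dz":-0.002,"turn":0},
    {"hand":0.008,"dx":0,"dy":0,"dz":-0.004,"turn":0},
    {"hand":0.008,"dx":0,"dy":0,"dz":-0.005,"turn":0},
    {"hand":0.008,"dx":0,"dy":0,"dz":-0.006,"turn":0},
    {"hand":0.008,"dx":0,"dy":0,"dz":-0.007,"turn":0},
    {"hand":0.008,"dx":0,"dy":0,"dz":-0.008,"turn":0},
    {"hand":0.008,"dx":0,"dy":0,"dz":-0.008,"turn":0},
    {"hand":0.008,"dx":0,"dy":0,"dz":-0.008,"turn":0}
  ]
}}

```text
clock: 13.9
tcp_pos: [0.5984, 0.0254, 0.2657]
eef_rot: [-180.0, 0.0, -14.6]
force: [0.6, -0.3, -0.6]
grip_width: 0.0138
finger_force: 25.0
```

{"method": "move_arm", "body": {
  "increments": [
    {"hand":0.008,"dx":0,"dy":0,"dz":-0.0005,"turn":0},
    {"hand":0.008,"dx":0,"dy":0,"dz":-0.001,"turn":0},
    {"hand":0.008,"dx":0,"dy":0,"dz":-0.0015,"turn":0},
    {"hand":0.008,"dx":0,"dy":0,"dz":-0.002,"turn":0},
    {"hand":0.008,"dx":0,"dy":0,"dz":-0.002,"turn":0},
    {"hand":0.008,"dx":0,"dy":0,"dz":-0.002,"turn":0}
  ]
}}

```text
clock: 14.4
tcp_pos: [0.5984, 0.0255, 0.2637]
eef_rot: [-180.0, 0.0, -14.6]
force: [0.2, -0.0, -1.2]
grip_width: 0.0141
finger_force: 25.0
```

{"method": "move_arm", "body": {
  "increments": [
    {"hand":0.008,"dx":0,"dy":0,"dz":-0.0005,"turn":0},
    {"hand":0.008,"dx":0,"dy":0,"dz":-0.001,"turn":0},
    {"hand":0.008,"dx":0,"dy":0,"dz":-0.0015,"turn":0},
    {"hand":0.008,"dx":0,"dy":0,"dz":-0.0015,"turn":0},
    {"hand":0.008,"dx":0,"dy":0,"dz":-0.0015,"turn":0}
  ]
}}

```text
clock: 14.82
tcp_pos: [0.5984, 0.0252, 0.2622]
eef_rot: [180.0, -0.0, -14.6]
force: [-0.2, -0.7, -1.0]
grip_width: 0.0139
finger_force: 25.0
```

{"method": "move_arm", "body": {
  "increments": [
    {"hand":0.008,"dx":0,"dy":0,"dz":-0.0005,"turn":0},
    {"hand":0.008,"dx":0,"dy":0,"dz":-0.001,"turn":0},
    {"hand":0.008,"dx":0,"dy":0,"dz":-0.0015,"turn":0},
    {"hand":0.008,"dx":0,"dy":0,"dz":-0.0015,"turn":0},
    {"hand":0.008,"dx":0,"dy":0,"dz":-0.0015,"turn":0}
  ]
}}

```text
clock: 15.23
tcp_pos: [0.5984, 0.0253, 0.2607]
eef_rot: [180.0, 0.0, -14.6]
force: [0.1, -1.8, -0.7]
grip_width: 0.0137
finger_force: 25.0
```

```bash
python3 - <<'E'
from h import *
def fl(c):
    P=cloud(c);h=cv2.cvtColor(c["image"],cv2.COLOR_RGB2HSV);m=(h[...,0]>105)&(h[...,0]<130)&(h[...,1]>130)&(c["range_z"]>0)&(np.hypot(P[...,0]-.598,P[...,1]-.0255)<.022)&(P[...,2]>.062)
    z=P[...,2][m];return np.histogram(z,bins=np.arange(np.floor(z.min()*1000)/1000,z.max()+.001,.002)),
a=np.load("w4.npy",allow_pickle=True).item()
for n,c in(("before",a),("now",cam("wrist"))):
    (hh,b),=fl(c);print(n,[(round(float(x),3),int(k)) for k,x in zip(hh,b) if k>15])
s=read_state();print(s["tcp_pos"],s["eef_rot"],s["force"],s["moment"])
E
```

```text
before [(0.156, 26), (0.158, 86), (0.16, 529), (0.162, 30), (0.164, 39), (0.166, 58), (0.168, 35), (0.17, 45), (0.172, 35), (0.174, 45), (0.176, 42), (0.178, 41), (0.18, 49), (0.182, 41), (0.184, 54), (0.186, 44), (0.188, 53), (0.19, 49), (0.192, 77), (0.194, 60), (0.196, 46), (0.198, 141), (0.2, 577), (0.202, 24)]
now [(0.07, 91), (0.072, 519), (0.074, 54), (0.076, 34), (0.078, 55), (0.08, 45), (0.082, 43), (0.084, 35), (0.086, 39), (0.088, 39), (0.09, 44), (0.092, 48), (0.094, 54), (0.096, 43), (0.098, 41), (0.1, 51), (0.102, 60), (0.104, 69), (0.106, 56), (0.108, 51), (0.11, 109), (0.112, 607), (0.114, 28)]
[0.59840472 0.02524625 0.26065151] [ 1.79986753e+02  6.87337465e-03 -1.46355538e+01] [ 0.29202099 -1.75015975 -1.2828443 ] [-0.55783862  0.0269861   0.03141421]
```

The flange is about 7 mm above the station with no contact force, so the blade already seems to be entering the groove. I'm easing on gently.

{"method": "move_arm", "body": {
  "increments": [
    {"hand":0.008,"dx":0,"dy":0,"dz":-0.0005,"turn":0},
    {"hand":0.008,"dx":0,"dy":0,"dz":-0.001,"turn":0},
    {"hand":0.008,"dx":0,"dy":0,"dz":-0.0015,"turn":0},
    {"hand":0.008,"dx":0,"dy":0,"dz":-0.002,"turn":0},
    {"hand":0.008,"dx":0,"dy":0,"dz":-0.002,"turn":0},
    {"hand":0.008,"dx":0,"dy":0,"dz":-0.002,"turn":0}
  ]
}}

```text
clock: 15.78
tcp_pos: [0.5984, 0.0253, 0.2587]
eef_rot: [180.0, -0.0, -14.6]
force: [-0.4, -3.7, 0.9]
grip_width: 0.0138
finger_force: 25.0
```

```bash
python3 - <<'E'
from h import *
for i in range(2):
    c=cam("wrist");P=cloud(c);h=cv2.cvtColor(c["image"],cv2.COLOR_RGB2HSV);m=(h[...,0]>105)&(h[...,0]<130)&(h[...,1]>130)&(c["range_z"]>0)&(np.hypot(P[...,0]-.598,P[...,1]-.0255)<.022)&(P[...,2]>.062)
    z=P[...,2][m];print("flange",np.median(z[z<z.min()+.006]))
    s=read_state();print(s["tcp_pos"],s["eef_rot"][2],s["force"],s["moment"])
E
```

```text
flange 0.07104852025888117
[0.59845844 0.02530464 0.2587135 ] -14.629635771922924 [ 0.69565355 -3.6186881  -0.03268224] [-0.87458337 -0.04639065  0.11225459]
flange 0.07100878902872093
[0.59846316 0.02530066 0.25871656] -14.629688436203272 [ 1.11633814 -3.71220994 -0.44467821] [-0.86317673 -0.04579029  0.0598341 ]
```

Contact is a light sideways push at blade-tip depth, with a positive z moment. The groove wants the blade turned a little positive, as the image suggested, so I'm turning under light pressure.

{"method": "move_arm", "body": {
  "increments": [
    {"hand":0.008,"dx":0,"dy":-0.0002,"dz":0,"turn":0.02},
    {"hand":0.008,"dx":0,"dy":-0.0004,"dz":0,"turn":0.04},
    {"hand":0.008,"dx":0,"dy":-0.0006,"dz":0,"turn":0.06},
    {"hand":0.008,"dx":0,"dy":-0.0008,"dz":0,"turn":0.08},
    {"hand":0.008,"dx":0,"dy":-0.0008,"dz":0,"turn":0.1},
    {"hand":0.008,"dx":0,"dy":-0.0008,"dz":0,"turn":0.12},
    {"hand":0.008,"dx":0,"dy":-0.0008,"dz":0,"turn":0.12},
    {"hand":0.008,"dx":0,"dy":-0.0008,"dz":0,"turn":0.12}
  ]
}}

```text
clock: 16.55
tcp_pos: [0.5984, 0.0248, 0.2587]
eef_rot: [-180.0, 0.0, -7.7]
force: [0.5, 1.0, -0.8]
grip_width: 0.014
finger_force: 25.0
```

```bash
cat > st.py <<'E'
from h import *
c=cam("wrist");P=cloud(c);h=cv2.cvtColor(c["image"],cv2.COLOR_RGB2HSV);m=(h[...,0]>105)&(h[...,0]<130)&(h[...,1]>130)&(c["range_z"]>0)&(np.hypot(P[...,0]-.598,P[...,1]-.0255)<.022)&(P[...,2]>.062)
z=P[...,2][m];print("flange",np.median(z[z<z.min()+.006]))
s=read_state();print(s["tcp_pos"],s["eef_rot"],s["force"].round(2),s["moment"].round(3))
E
python3 st.py
```

```text
flange 0.07094583958537162
[0.59841177 0.0247681  0.2587337 ] [-1.79988845e+02  3.34643483e-03 -7.75606511e+00] [-0.54  0.14 -0.56] [ 0.015  0.038 -0.035]
```

Contact has gone and the moments are near zero, so the blade is free in the groove. I'm easing it down the remaining 5 mm.

{"method": "move_arm", "body": {
  "increments": [
    {"hand":0.008,"dx":0,"dy":0,"dz":-0.0005,"turn":0.01},
    {"hand":0.008,"dx":0,"dy":0,"dz":-0.001,"turn":0.02},
    {"hand":0.008,"dx":0,"dy":0,"dz":-0.0015,"turn":0.02},
    {"hand":0.008,"dx":0,"dy":0,"dz":-0.002,"turn":0.02},
    {"hand":0.008,"dx":0,"dy":0,"dz":-0.0025,"turn":0.02},
    {"hand":0.008,"dx":0,"dy":0,"dz":-0.003,"turn":0.02},
    {"hand":0.008,"dx":0,"dy":0,"dz":-0.003,"turn":0.02},
    {"hand":0.008,"dx":0,"dy":0,"dz":-0.003,"turn":0.02}
  ]
}}

```text
clock: 17.27
tcp_pos: [0.5984, 0.0247, 0.2557]
eef_rot: [-180.0, 0.0, -6.6]
force: [-0.6, -0.0, -0.6]
grip_width: 0.0135
finger_force: 25.0
```

```bash
python3 st.py
```

```text
flange 0.0680200633539888
[0.59841555 0.0246888  0.25571616] [-1.79997914e+02  3.78015976e-03 -6.60133380e+00] [ 1.06 -0.39 -1.04] [-0.008 -0.015 -0.005]
```

{"method": "move_arm", "body": {
  "increments": [
    {"hand":0.008,"dx":0,"dy":0,"dz":-0.0004,"turn":0},
    {"hand":0.008,"dx":0,"dy":0,"dz":-0.0008,"turn":0},
    {"hand":0.008,"dx":0,"dy":0,"dz":-0.0012,"turn":0},
    {"hand":0.008,"dx":0,"dy":0,"dz":-0.0015,"turn":0},
    {"hand":0.008,"dx":0,"dy":0,"dz":-0.0015,"turn":0},
    {"hand":0.008,"dx":0,"dy":0,"dz":-0.0015,"turn":0}
  ]
}}

```text
clock: 17.82
tcp_pos: [0.5984, 0.0247, 0.2542]
eef_rot: [-180.0, 0.0, -6.6]
force: [0.5, 0.2, -1.4]
grip_width: 0.0139
finger_force: 25.0
```

```bash
python3 st.py
```

```text
flange 0.06650581866548139
[0.59845858 0.02466584 0.25424807] [-1.79993549e+02 -1.38714503e-03 -6.60394831e+00] [-0.15  0.1  -2.26] [ 0.017 -0.03   0.003]
```

{"method": "move_arm", "body": {
  "increments": [
    {"hand":0.008,"dx":0,"dy":0,"dz":-0.0002,"turn":0},
    {"hand":0.008,"dx":0,"dy":0,"dz":-0.0004,"turn":0},
    {"hand":0.008,"dx":0,"dy":0,"dz":-0.0006,"turn":0},
    {"hand":0.008,"dx":0,"dy":0,"dz":-0.0006,"turn":0},
    {"hand":0.008,"dx":0,"dy":0,"dz":-0.0006,"turn":0}
  ]
}}

```text
clock: 18.28
tcp_pos: [0.5984, 0.0247, 0.2538]
eef_rot: [180.0, -0.0, -6.6]
force: [-0.7, -0.7, 1.1]
grip_width: 0.014
finger_force: 25.0
```

```bash
python3 st.py
```

```text
flange 0.06611790416303237
[0.59846095 0.02468474 0.25380082] [-1.79997295e+02 -7.76131662e-03 -6.60244174e+00] [-1.16 -0.13  0.66] [0.024 0.242 0.003]
```

{"method": "move_arm", "body": {
  "increments": [
    {"hand":0.008,"dx":0,"dy":0,"dz":-0.0002,"turn":0},
    {"hand":0.008,"dx":0,"dy":0,"dz":-0.0004,"turn":0},
    {"hand":0.008,"dx":0,"dy":0,"dz":-0.0004,"turn":0}
  ]
}}

```text
clock: 18.58
tcp_pos: [0.5984, 0.0247, 0.2538]
eef_rot: [180.0, -0.0, -6.6]
force: [-3.3, -0.2, 6.0]
grip_width: 0.0137
finger_force: 25.0
```

```bash
python3 st.py
```

```text
flange 0.06609287538514208
[0.59844735 0.02471475 0.2537613 ] [ 1.79993772e+02 -9.76062382e-03 -6.60387302e+00] [-2.81 -0.48  6.54] [-0.061  0.694  0.031]
```

The flange is seated: z no longer moves and the push is about 6 N. I'm easing the pressure off and letting go.

{"method": "move_arm", "body": {
  "increments": [
    {"hand":0.008,"dx":0,"dy":0,"dz":0.0005,"turn":0},
    {"hand":0.02,"dx":0,"dy":0,"dz":0.0005,"turn":0},
    {"hand":0.05,"dx":0,"dy":0,"dz":0.0005,"turn":0},
    {"hand":0.05,"dx":0,"dy":0,"dz":0.0005,"turn":0},
    {"hand":0.05,"dx":0,"dy":0,"dz":0.0005,"turn":0},
    {"hand":0.05,"dx":0,"dy":0,"dz":0.0005,"turn":0},
    {"hand":0.05,"dx":0,"dy":0,"dz":0.0005,"turn":0},
    {"hand":0.05,"dx":0,"dy":0,"dz":0.0005,"turn":0}
  ]
}}

```text
clock: 19.3
tcp_pos: [0.5984, 0.0246, 0.2537]
eef_rot: [-180.0, 0.0, -6.6]
force: [-0.5, 0.0, -0.3]
grip_width: 0.0478
finger_force: 0.0
```

{"method": "move_arm", "body": {
  "increments": [
    {"hand":0.05,"dx":0,"dy":0,"dz":0.01,"turn":0},
    {"hand":0.05,"dx":0,"dy":0,"dz":0.03,"turn":0},
    {"hand":0.05,"dx":0,"dy":0,"dz":0.06,"turn":0},
    {"hand":0.05,"dx":0,"dy":0,"dz":0.09,"turn":0},
    {"hand":0.05,"dx":0,"dy":0,"dz":0.12,"turn":0},
    {"hand":0.05,"dx":0,"dy":0,"dz":0.14,"turn":0},
    {"hand":0.05,"dx":0,"dy":0,"dz":0.15,"turn":0},
    {"hand":0.05,"dx":0,"dy":0,"dz":0.15,"turn":0},
    {"hand":0.05,"dx":0,"dy":0,"dz":0.15,"turn":0}
  ]
}}

```text
clock: 20.05
tcp_pos: [0.5983, 0.0246, 0.4034]
eef_rot: [180.0, 0.0, -6.6]
force: [-0.6, 0.1, -0.6]
grip_width: 0.05
finger_force: 0.0
```

```bash
python3 st.py; python3 - <<'E'
from h import *
a=cam("wrist");b=cam("scene")
x=np.hstack([cv2.resize(a["image"][80:290,120:440],(400,262)),cv2.resize(b["image"][120:320,100:420],(400,262))])
cv2.imwrite("pics/end.png",x[:,:,::-1])
E
```

```text
flange 0.06629851159431366
[0.59811889 0.02453091 0.40242335] [ 1.79984102e+02  9.65920956e-02 -6.60387039e+00] [-0.27 -0.14 -0.3 ] [0.006 0.05  0.017]
```

View pics/end.png

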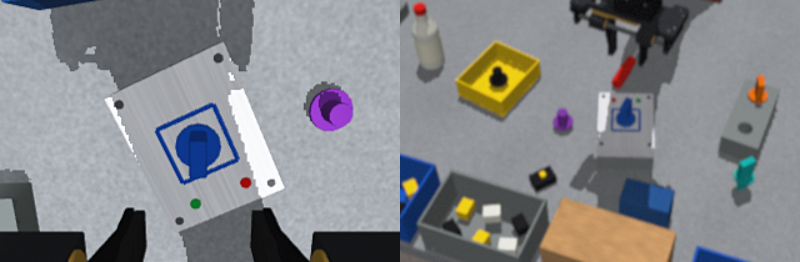

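The blue plug sits flush in the socket at (198,147) in the left half, with the gripper clear above it. The black cap is in the yellow bin at (498,76) in the right half, and everything else is where it was.

```bash
python3 -c "
from workcell import *
print(job_done())"
```

```text
the job is handed in; nothing more can be done
None
```

I put the black cap in the yellow bin, fitted the blue plug flush in the socket and let go, and handed the job in at about 20 s; the blade met the groove on the way down, so it never rested on the spindle and needed only a 7° turn.

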